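# Wedge the tube rack's levelling board up to level

## Robot

A 7-joint arm with a two-finger parallel gripper is mounted at the origin on a cart in front of the work surface, level with it; the furniture and walls round the work are solid. World frame = base frame: x ahead of the robot, y to its left, z up, the work surface at z = 0. Lengths are in m, angles in rad, forces in N, time in s.
With the tool pointing down it reaches from about 0.35 to 0.9 m from the base axis. Payload 19.9 kg.
Tool frame: the origin (TCP) lies between the finger pads; the fingertips stand 19 mm ahead of it and the grasp point (between the pads) is the TCP; z points along the fingers, y is the line along which they close (so a half turn about z gives the same grasp; the last joint's range is limited). The gripper opens to 94 mm and grips with 3 to 60 N. Pads are 16 mm wide; open, the fingers measure 119 mm over their backs; the gripper's body (75 mm by 177 mm) begins 78 mm behind the grasp point.
Start: joints at [-1.383, 0.417, -0.01, 1.614, 0.005, 1.111, -0.053], TCP at [0.142, 0.609, 0.224] pointing down, gripper open.
Joint ranges: [-2.81, 2.81], [-0.39, 2.02], [-1.27, 1.25], [0.06, 2.57], [-1.19, 4.33], [0.19, 2], [-2.82, 2.82]. Speed limits (rad/s): [1.89, 1.89, 2.39, 2.39, 3.01, 3.01, 3.01].

## Interface

Orientations are given as a 3x3 rotation matrix whose columns are the frame's x, y, z axes.
In Python, from rig import robot gives the robot as it stands. Calls block until the motion is done:
- robot.move_ptp(position, orientation): joint-space move of the TCP to a pose.
- robot.move_linear(position, velocity=0.15, frame=None, threshold=None): straight line of the TCP; frame=None keeps the orientation; velocity is the mean speed in m/s. With threshold (N) it stops when the force on the tool has changed by that much, and returns True; else False.
- robot.goto_joints(angles): joint-space move.
- robot.gripper_to(opening): finger opening in m; the grip force is fixed at half the most; returns when the fingers have stopped.
- robot.pause(seconds).
- robot.ik(position, orientation): joint angles nearest the present ones, or None.
- robot.get_state(): the state.
- robot.grab_frame(name): name is "scene" or "top" or "wrist"; returns the picture (400x640x3 uint8, red, green, blue); there is no depth.
- robot.camera_info(name): a dict with "fx", "fy", "cx", "cy" (pixels), "rvec" (rotation vector, rad) and "tvec" (3), from world to camera coordinates, as OpenCV has them. Camera axes: x right, y down, z forward; pixel columns grow to the right and rows downward; lengths in m; the calibration is good to about 2 mm. A picture is of the moment at which its call begins: read the wrist's pose just before it. camera_info takes no time and is no camera call; for the wrist camera it gives the pose at the moment of the call.
A pose or a line that the arm cannot do raises robot.PlanningError and nothing moves.
- robot.sign_off(): hands the job in; it is judged then, once.
The state is a dict: "time": time; "qpos": joint angles; "joint_vel": joint speeds; "effort": joint torques, N m; "ee_pos": TCP position; "tool_rot": TCP orientation; "force": force on the tool from outside, world axes, zero at the start; "moment": the same for the moment, N m; "opening": finger opening in m; "grasp_force": force on a finger pad.
Only numpy, scipy, OpenCV 4.12 (cv2) and the standard library are available. Lean on these libraries where they do the work, as an engineer would, in place of code of your own. Each camera call takes 0.05 s, during which the arm holds its last target. There are 200 camera calls.

## Task

The board under the tube rack droops on its open side, and the blood tubes must stand upright for a sedimentation reading. Take the blue wedge by its grip block, slide it straight in, thin end first, flat on the desk under the board's single screw foot, and push until the board is level and snug against its two stop tabs: firm (about 10 N of push), never forced. Let go and leave the wedge in place; do not push on the stand, board or rack with the gripper, and leave everything else where it stands.

Things in the scene. Friction and masses are not known exactly. Their poses are not given: they have to be found in the camera images.
- stand: Grey fixed U-shaped frame, 180 (x) x 150 (y) x 12 mm, on the desk; origin on the desk under its centre, z up. Open side +y: the wedge goes in along the stand's -y. Slot between the rails 150 mm wide, open to the desk from y = -60 mm outward. Posts at x = +-82, y = 58 mm, 45 mm high, carry the tabs that stop the board when level.
- board: Aluminium board 148 x 150 x 8 mm carrying a fixed wire tube rack (85 mm high, stand y -44 to 40 mm) with purple-capped tubes. Origin on its hinge line at stand (0, -68, 34) mm; z is its upward normal. Starts 0.06 rad below level. Outer edge at stand y = 75 mm, underside there 21 mm above the desk at the start, 30 mm when level, where it stops hard.
- foot_spot (a point): Point on the desk below the board's one round-ended screw foot (radius 8 mm): stand (0, 62, 0) mm, axes as the stand's. How far the foot is screwed out differs every time and is not measured: its lower end is 11 to 16 mm above the desk when the board is level, 3 to 9 mm at the start.
- wedge: Loose slick blue wedge, 160 x 36 mm, about 0.15 kg (friction about 0.3). Origin on its underside below the grip block's centre, z up, thin end (toe) to -y. Grip block 30 (x) x 24 (y) mm, 19 to 58 mm high. Height 2.5 mm at the toe (y = -148), rising evenly to 19.2 mm at y = -48, flat from there to y = 12 mm.
- wedge_toe (a point): Middle of the wedge's thin end, on its underside, wedge (0, -148, 0) mm, axes as the wedge's. Foot meets the slope 4 to 36 mm behind the toe; board level with the foot 51 to 81 mm behind it. Lifting takes 2 to 5 N of push; at the stops it climbs steeply. 9 to 14 N leaves it snug; friction holds it. Over 25 N on the foot damages it.
- dropper_bottle: Amber dropper bottle, 29 mm wide, 102 mm high, a bystander. Origin at the centre of its underside.
- spare_eyepiece: Black eyepiece, 39 mm wide, 46 mm high, a bystander. Origin at the centre of its underside.
- tally_counter: Metal hand tally counter, 74 mm, a bystander. Origin at the centre of its underside.
- slide_box: Green slide box 73 x 105 x 34 mm, a bystander. Origin at the centre of its underside.

How it is judged:
On the way:
1. the wedge's toe lies flat on the desk under the board, past the foot (y of foot_spot in the frame of wedge above -0.143 m and angle between wedge's own z axis and vertical below 0.06 rad and height (world z) of wedge below 0.005 m and x of foot_spot in the frame of wedge between -0.018 and 0.018 m), for 0.1 s.
At the end, for the whole second after the job is handed in: Board level within 0.008 rad and held snug against its stops: wedge and foot press on each other with over 8 N (weight alone: 5.5 N at most). Foot within 14 mm of the wedge's centre line; wedge along the stand within 0.2 rad, flat on the desk (0.04 rad, 3 mm), at rest (angle between board's own z axis and vertical below 0.008 rad and contact force between wedge and board above 8 N and x of foot_spot in the frame of wedge between -0.014 and 0.014 m and angle between the y axis of wedge and the y axis of stand, either way round below 0.2 rad and angle between wedge's own z axis and vertical below 0.04 rad and height (world z) of wedge below 0.003 m and linear speed of wedge below 0.01 m/s); the robot touches nothing.
It fails at once if the wedge is forced: more than 25 N between wedge and board (contact force between wedge and board above 25 N).
It fails at once if the robot presses on the stand, board or rack with more than 3 N (contact force between any of the arm, the fingers and stand above 3 N).
It fails at once if a bystander is moved more than 20 mm (distance of any of dropper_bottle, spare_eyepiece, tally_counter, slide_box from where it was at the start of the episode above 0.02 m).
It also fails if it takes over 45 s, if anything falls off the work surface, if the arm or the gripper's body presses on something with over 40 N, if the wrist force passes 120 N, or if a joint passes its speed limit or range.

## Working session

There is one attempt and no reset: what is moved stays moved. The work goes in short steps, each a Python script; the robot and the scene stay as the last script left them, time stands still between calls to the robot, and variables do not carry over. Pictures are saved under pics/ and viewed, at most 10 in all, crops included, and the job is handed in when it is done.

```bash
mkdir -p pics; ls
python3 - <<'E'
from rig import robot
import cv2
for n in ("scene","top"):
    cv2.imwrite(f"pics/{n}0.png",robot.grab_frame(n)[:,:,::-1])
    print(n,robot.camera_info(n))
s=robot.get_state();print(s)
E
```

```text
pics
scene {'fx': 389.59138544196367, 'fy': 389.59138544196367, 'cx': 321.34342162713585, 'cy': 204.38818410642557, 'rvec': array([ 2.16071717, -1.06015142,  0.45167732]), 'tvec': array([-0.36016618,  0.2681661 ,  0.88769958])}
top {'fx': 385.7313937108179, 'fy': 385.7313937108179, 'cx': 320.74991506846277, 'cy': 198.54919903551004, 'rvec': array([ 2.15154811, -2.20692578,  0.11866524]), 'tvec': array([-0.07300221,  0.50146685,  1.07792825])}
{'time': 0.1, 'qpos': array([-1.38349732,  0.41789014, -0.01035348,  1.6140697 ,  0.00472183,
        1.11067486, -0.05301124]), 'joint_vel': array([ 8.46483209e-04, -1.27468727e-03, -1.37750481e-03, -2.25928943e-03,
       -7.94472301e-05,  2.25201583e-04,  2.39412414e-05]), 'effort': array([ 1.85107914e-03, -8.52591205e+01,  6.41061477e-01, -4.26702547e+01,
       -4.87677986e-02,  1.64422957e-02,  5.35797062e-05]), 'ee_pos': array([0.14167391, 0.60843386, 0.22392128]), 'tool_rot': array([[-9.73951385e-01,  2.26756869e-01, -1.51465891e-04],
       [ 2.26756905e-01,  9.73950868e-01, -1.00680904e-03],
       [-8.07805292e-05, -1.01492899e-03, -9.99999482e-01]]), 'force': array([1.01475927, 0.35471329, 0.1876608 ]), 'moment': array([-0.01587208,  0.00439534,  0.0254217 ]), 'grasp_force': 0.0, 'opening': 0.09389794700189406}
```

View pics/top0.png

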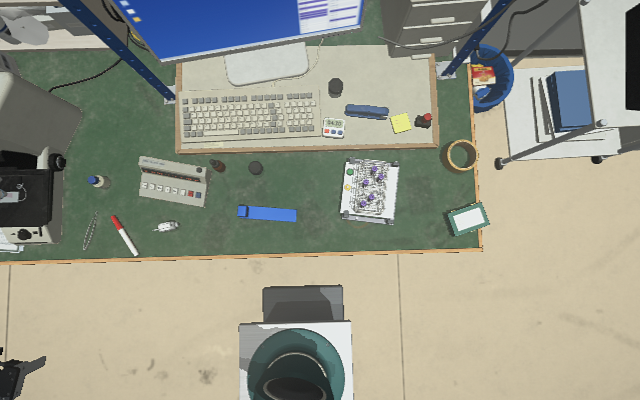

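View pics/scene0.png

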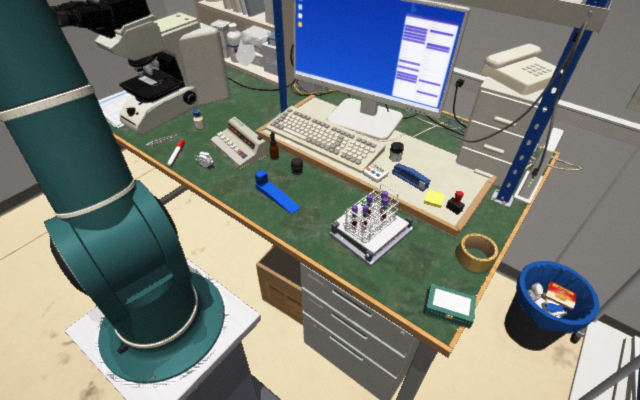

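The top view shows the wedge with its grip block at about (243,211) and its toe at about (297,215). The stand is at about (368,190), and its open side appears to face the wedge. Next I'll enlarge that area.

```bash
cat > h.py <<'E'
import numpy as np, cv2
from rig import robot
def cam(n):
    c=robot.camera_info(n); K=np.array([[c['fx'],0,c['cx']],[0,c['fy'],c['cy']],[0,0,1]])
    return K,np.array(c['rvec']),np.array(c['tvec'])
def px2w(c,uv,z):
    K,r,t=c; R=cv2.Rodrigues(r)[0]; o=-R.T@t
    d=R.T@np.linalg.inv(K)@np.array([uv[0],uv[1],1.]); return o+d*(z-o[2])/d[2]
def w2px(c,P):
    K,r,t=c; return cv2.projectPoints(np.atleast_2d(np.array(P,float)),r,t,K,None)[0][:,0]
E
python3 - <<'E'
from h import *
c=cam("top")
for p,z in (((243,211),.058),((297,215),0),((368,190),.04),((345,187),.03),((256,168),.04),((218,166),.1),((166,227),.02),((468,219),.03)): print(p,px2w(c,p,z).round(3))
im=cv2.imread("pics/top0.png")[145:235,230:410]
cv2.imwrite("pics/topc.png",cv2.resize(im,(800,400),interpolation=cv2.INTER_CUBIC))
E
```

```text
(243, 211) [0.467 0.13  0.058]
(297, 215) [ 0.455 -0.016  0.   ]
(368, 190) [ 0.519 -0.22   0.04 ]
(345, 187) [ 0.53  -0.156  0.03 ]
(256, 168) [0.589 0.096 0.04 ]
(218, 166) [0.586 0.188 0.1  ]
(166, 227) [0.43  0.355 0.02 ]
(468, 219) [ 0.43  -0.503  0.03 ]
```

View pics/topc.png

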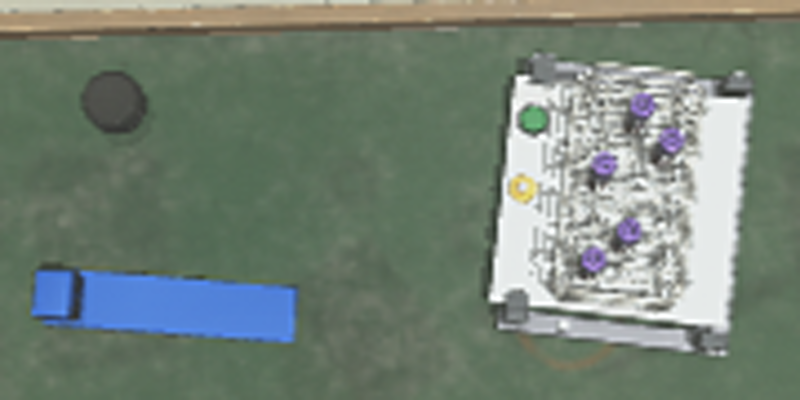

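Both posts with tabs, at crop (543,68) and (516,305), are on the left side facing the wedge. The yellow screw head at crop (522,188) marks the foot. The wedge is roughly aligned with the stand but offset. I'll move the wrist camera over both for a better measurement.

```bash
cat >> h.py <<'E'
def down(yaw): # tool y along the x axis of a frame with this yaw, z down
    y=np.array([np.cos(yaw),np.sin(yaw),0]); z=np.array([0,0,-1.]); return np.c_[np.cross(y,z),y,z]
E
python3 - <<'E'
from h import *
robot.move_ptp([0.46,0.06,0.30],down(-0.08))
c=cam("wrist");im=robot.grab_frame("wrist")
np.savez("w1.npz",K=c[0],r=c[1],t=c[2]); cv2.imwrite("pics/w1.png",im[:,:,::-1])
R=cv2.Rodrigues(c[1])[0];print("cam at",-R.T@c[2],R[2])
s=robot.get_state();print(s['time'],s['ee_pos'],s['qpos'])
print(w2px(c,[[.467,.13,.058],[.455,-.016,0],[.53,-.156,.03]]))
E
```

```text
cam at [0.46506386 0.13238524 0.46019523] [-0.02031695 -0.24533129 -0.96922638]
2.4333 [0.46000308 0.06079538 0.29986047] [-0.85270217  0.0492847   0.6842735   1.91734164 -0.03327317  1.18649205
 -0.23485285]
[[315.71904957 119.79008902]
 [315.07554453 218.6319659 ]
 [370.93202177 307.65982129]]
```

View pics/w1.png

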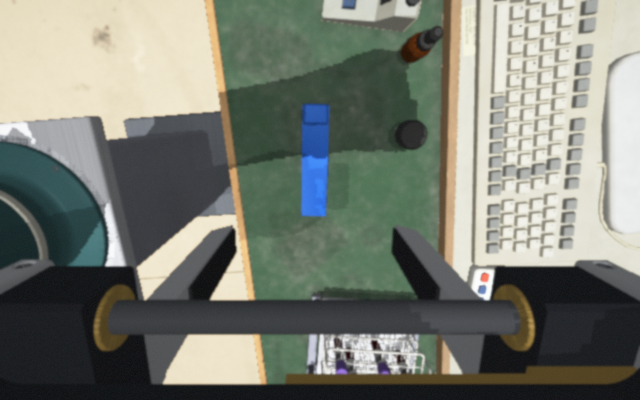

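The wedge runs from its block at about (316,113) to its toe at about (314,216), as predicted. The gripper hides the stand at the bottom. I'll move toward -y to see the stand and make a composite of enlarged crops.

Run:
```python
from h import *
robot.move_linear([0.52,-0.10,0.30],0.25)
c=cam("wrist");im=robot.grab_frame("wrist")[:,:,::-1].copy()
np.savez("w2.npz",K=c[0],r=c[1],t=c[2]); cv2.imwrite("pics/w2.png",im)
a=cv2.imread("pics/w1.png")[95:225,285:345]
A=cv2.resize(a,(276,598),interpolation=cv2.INTER_CUBIC)
b=im[90:310,220:410]  # x2.7
B=cv2.resize(b,(516,598),interpolation=cv2.INTER_CUBIC)
cv2.imwrite("pics/comp.png",np.hstack([A,B]))
print(w2px(c,[[.53,-.156,.03],[.519,-.22,.04]]))
```

```text
[[324.85854285 211.20019643]
 [320.61382979 256.4289759 ]]
```

View pics/comp.png

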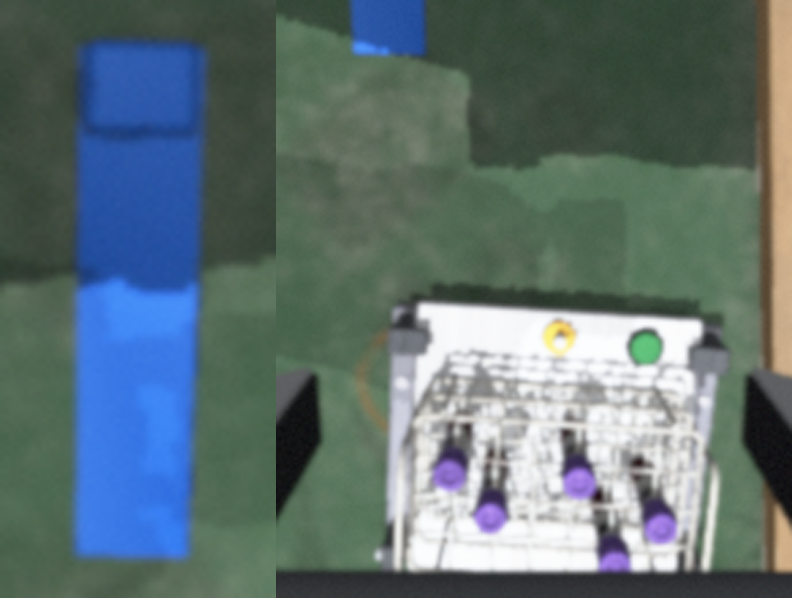

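Readings from the composite, in composite pixels:
- **Wedge:** toe corners at (77,556) and (189,556), back corners at (78,42) and (204,44), block top from (88,44) to (195,128).
- **Stand:** board front corners at (415,303) and (702,319), screw head at (560,337), post tabs at about (409,335) and (709,352).

I'll fit the poses to these.

```bash
cat > fit.py <<'E'
from h import *
from scipy.optimize import least_squares
def load(f): d=np.load(f); return d['K'],d['r'],d['t']
def T(p,P): c,s=np.cos(p[2]),np.sin(p[2]); P=np.array(P,float)/1000; return np.c_[p[0]+c*P[:,0]-s*P[:,1],p[1]+s*P[:,0]+c*P[:,1],P[:,2]]
def fit(c,P,uv,p0):
    f=lambda p:(w2px(c,T(p,P))-uv).ravel()
    r=least_squares(f,p0); return r.x,r.fun.reshape(-1,2).round(1)
A=lambda L:np.array(L)/4.6+[284.6,94.6]
B=lambda L:(np.array(L)-[276,0])/2.718+[219.7,89.7]
c1,c2,ct=load("w1.npz"),load("w2.npz"),cam("top")
w,rw=fit(c1,[[18,-148,2],[-18,-148,2],[-18,12,19],[18,12,19]],A([[189,556],[77,556],[78,42],[204,44]]),[.46,.13,-.08])
s,rs=fit(c2,[[-74,75,29],[74,75,29],[0,62,38]],B([[415,303],[702,319],[560,337]]),[.53,-.22,-.08])
if __name__=="__main__":
    print("wedge",w,rw.tolist());print("stand",s,rs.tolist())
    print("toe from w2",[px2w(c2,p,.001).round(4) for p in B([[353,53],[425,53]])], "model",T(w,[[-18,-148,2],[18,-148,2]]))
    C=lambda L:np.array(L)/4.444+[229.6,144.6]
    tp=C([[296,288],[294,342],[515,74],[490,300],[730,332],[522,188]])
    print("top px err",(w2px(ct,np.r_[T(w,[[18,-148,2],[-18,-148,2]]),T(s,[[74,75,29],[-74,75,29],[-74,-75,37],[0,62,38]])])-tp).round(1).tolist())
    print("block top px model",((w2px(c1,T(w,[[-15,12,58],[15,12,58],[15,-12,58],[-15,-12,58]]))-[284.6,94.6])*4.6).round(0).tolist())
    print("foot",T(s,[[0,62,0]]), "posts",((w2px(c2,T(s,[[-82,58,45],[82,58,45]]))-[219.7,89.7])*2.718+[276,0]).round(0).tolist())
    print("wedge in stand:", (np.array([[np.cos(s[2]),np.sin(s[2])],[-np.sin(s[2]),np.cos(s[2])]])@(w[:2]-s[:2])).round(4), w[2]-s[2])
E
python3 fit.py
```

```text
wedge [ 0.46697411  0.13789297 -0.09340614] [[-0.3, -0.3], [0.3, -0.6], [0.2, 0.4], [-0.2, 0.3]]
stand [ 0.51943408 -0.21957176 -0.13634172] [[0.7, -0.3], [-0.1, -0.5], [-0.6, 0.7]]
toe from w2 [array([ 0.434 , -0.0081,  0.001 ]), array([ 0.4709, -0.0111,  0.001 ])] model [[ 0.43524856 -0.007783    0.002     ]
 [ 0.47109163 -0.01114073  0.002     ]]
top px err [[-1.0, 0.2], [-1.4, 0.4], [-1.4, 0.7], [-1.3, 1.0], [-2.2, -0.5], [-0.9, 0.6]]
block top px model [[85.0, 38.0], [198.0, 39.0], [196.0, 133.0], [84.0, 131.0]]
foot [[ 0.5278611  -0.15814713  0.        ]] posts [[396.0, 342.0], [720.0, 359.0]]
wedge in stand: [-0.1006  0.347 ] 0.04293558476912458
```

The fits agree between views to within about 2 mm, so I can grasp the block across its 30 mm width and drag the wedge to the pre-insert pose.

```bash
cat >> h.py <<'E'
def S(y,x=0.,z=.043):  # stand-frame (m) -> world
    from fit import s
    c,n=np.cos(s[2]),np.sin(s[2]); return np.array([s[0]+c*x-n*y,s[1]+n*x+c*y,z])
E
python3 - <<'E'
from h import *
from fit import w,s
D=down(w[2])
robot.gripper_to(0.065)
robot.move_ptp([w[0],w[1],.15],D)
robot.move_linear([w[0],w[1],.043],.12,threshold=8)
f0=robot.get_state()
robot.gripper_to(0.0)
st=robot.get_state();print(st['time'],f0['ee_pos'],f0['force'],st['opening'],st['grasp_force'],st['force'])
E
```

```text
6.7333 [0.46737353 0.13794423 0.04356201] [0.11453481 0.53677625 0.13916396] 0.02983198200039373 29.97932106256485 [-0.02043752  0.40257774  3.42653141]
```

Run:
```python
from h import *
from fit import w,s
z=robot.get_state()['ee_pos'][2]
D=down(s[2])
robot.move_linear(S(.30,0,z),.10,frame=D)
st=robot.get_state();print(st['time'],st['ee_pos'],S(.30,0,z),st['force'],st['grasp_force'])
robot.move_linear(S(.245,0,z),.08)
st=robot.get_state();print(st['time'],st['ee_pos'],S(.245,0,z),st['force'])
c=cam("wrist");im=robot.grab_frame("wrist")[:,:,::-1]
cv2.imwrite("pics/w3.png",im)
t=robot.grab_frame("top")[:,:,::-1][150:230,260:400];cv2.imwrite("pics/t3.png",cv2.resize(t,(800,457),interpolation=cv2.INTER_CUBIC))
ct=cam("top");yaw=s[2]
from fit import T
p=[*S(.245)[:2],yaw]
print("expected toe corners", ((w2px(ct,T(p,[[18,-148,2],[-18,-148,2]]))-[259.6,149.6])*5.714).round(0).tolist())
```

```text
7.9917 [0.56026307 0.07759942 0.04310637] [0.56020999 0.07764419 0.04309565] [-0.34040784 -1.13493107  3.48415046] 30.21312919445336
8.8333 [0.55280032 0.02296916 0.04311258] [0.55273441 0.0231546  0.04309565] [ 0.05804331 -1.90579183  4.87852552]
expected toe corners [[425.0, 183.0], [417.0, 252.0]]
```

View pics/t3.png

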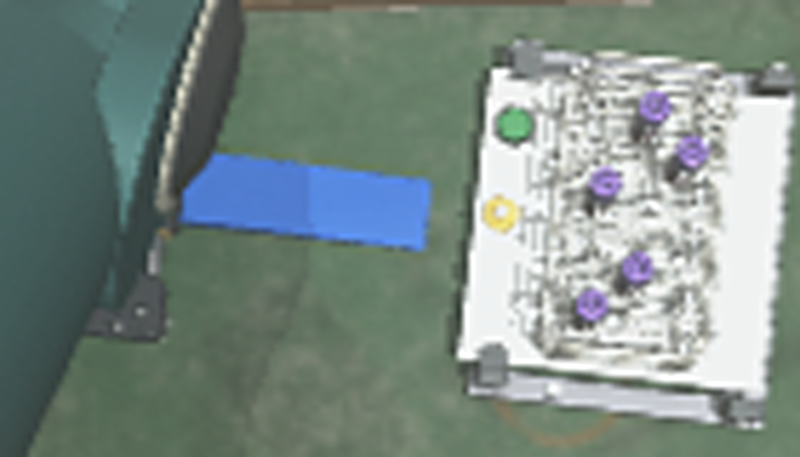

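The toe corners at crop (431,181) and (426,249) match the expected position within the calibration offset, and the wedge points at the screw. I'll check the force baseline and then approach the contact zone.

```bash
cat >> h.py <<'E'
def rd(n=4):
    from fit import s
    F=[];
    for _ in range(n): robot.pause(.05); F.append(robot.get_state()['force'])
    F=np.mean(F,0); u=np.array([-np.sin(s[2]),np.cos(s[2])]); st=robot.get_state()
    from fit import s as q
    d=st['ee_pos'][:2]-q[:2]
    return dict(t=round(st['time'],2),Fy=round(float(F[:2]@u),2),Fx=round(float(F[0]*u[1]-F[1]*u[0]),2),Fz=round(float(F[2]),2),y=round(float(d@u),4),z=round(float(st['ee_pos'][2]),4),M=st['moment'].round(2).tolist())
E
python3 - <<'E'
from h import *
print(rd())
robot.move_linear(S(.245,0,.0436),.05);print(rd())
robot.move_linear(S(.230,0,.0436),.05);print(rd())
robot.move_linear(S(.205,0,.0436),.05,threshold=6);print(rd())
E
```

```text
{'t': 9.13, 'Fy': -1.96, 'Fx': 0.3, 'Fz': 4.21, 'y': 0.2452, 'z': 0.0431, 'M': [-0.61, 0.01, -0.02]}
{'t': 9.58, 'Fy': -0.06, 'Fx': -0.37, 'Fz': -1.87, 'y': 0.2451, 'z': 0.0435, 'M': [-0.06, 0.02, 0.0]}
{'t': 10.23, 'Fy': 0.18, 'Fx': 0.56, 'Fz': -1.6, 'y': 0.2303, 'z': 0.0436, 'M': [-0.06, 0.09, -0.03]}
{'t': 11.08, 'Fy': 0.28, 'Fx': -0.25, 'Fz': -1.89, 'y': 0.2054, 'z': 0.0436, 'M': [-0.04, 0.09, 0.03]}
```

Run:
```python
from h import *
Z=.0433
robot.move_linear(S(.205,0,Z),.02);r=rd(2);print(r)
y=.205
while r['t']<24:
    y-= .006 if y>.168 else (.0015 if r['Fy']<5 else .0004)
    hit=robot.move_linear(S(y,0,Z),.02 if y>.160 else .01,threshold=5); r=rd(2); print(round(y,4),hit,r['t'],r['Fy'],r['Fx'],r['Fz'],r['y'],r['z'],r['M'][0])
    if hit or r['Fy']>7.5 or y<.128: break
```

```text
{'t': 11.43, 'Fy': 0.11, 'Fx': 0.01, 'Fz': -1.38, 'y': 0.205, 'z': 0.0433, 'M': [-0.06, 0.04, -0.06]}
0.199 False 11.98 0.83 -0.4 -1.42 0.1991 0.0433 -0.05
0.193 True 12.39 -3.62 -0.38 6.29 0.1941 0.0431 -0.89
```

Run:
```python
from h import *
p=lambda y,r:print(round(y,4),r['t'],r['Fy'],r['Fx'],r['Fz'],r['y'],r['z'],r['M'][0])
y=.194
for Z in (.0433,.0435):
    robot.move_linear(S(y,0,Z),.02);p(y,rd(2))
for y in (.191,.188,.183):
    hit=robot.move_linear(S(y,0,.0435),.02,threshold=10);p(y,rd(2))
    if hit: print("hit");break
```

```text
0.194 12.74 -0.4 -0.04 -1.05 0.1941 0.0432 -0.13
0.194 13.09 -0.83 0.51 -3.97 0.194 0.0434 -0.05
0.191 13.49 1.39 0.3 -3.4 0.1911 0.0435 0.56
0.188 13.89 1.15 0.11 -3.25 0.1879 0.0435 0.49
0.183 14.39 0.43 0.97 -3.9 0.1828 0.0435 0.25
```

Run:
```python
from h import *
Z=.0434; y=.183; r={'t':0,'Fy':0}
while r['t']<27:
    y-= .006 if y>.166 else (.002 if r['Fy']<5 else .0004)
    hit=robot.move_linear(S(y,0,Z),.03 if y>.166 else .01,threshold=8); r=rd(2); print(round(y,4),hit,r['t'],r['Fy'],r['Fx'],r['Fz'],r['y'],r['z'],r['M'][0])
    if hit or r['Fy']>7.5 or y<.128: break
```

```text
0.177 False 14.84 -1.04 1.23 -4.43 0.1766 0.0434 -0.22
0.171 True 15.15 -5.22 0.31 4.69 0.1743 0.0431 -1.29
```

Run:
```python
from h import *
Z=.0435; y=.1743; r={'t':0,'Fy':0}
robot.move_linear(S(y,0,Z),.02); print(rd(2))
while r['t']<21:
    y-=.003
    hit=robot.move_linear(S(y,0,Z),.015,threshold=13); r=rd(1); print(round(y,4),hit,r['t'],r['Fy'],r['Fx'],r['Fz'],r['y'],r['z'],r['M'][0])
    if hit or r['Fy']>6.5 or y<.128: break
```

```text
{'t': 15.5, 'Fy': -1.91, 'Fx': -0.2, 'Fz': -2.6, 'y': 0.1744, 'z': 0.0433, 'M': [-0.53, 0.04, -0.02]}
0.1713 False 15.9 3.69 0.39 -1.71 0.1719 0.0435 0.99
0.1683 False 16.3 2.22 0.1 -2.34 0.1683 0.0435 0.65
0.1653 False 16.7 1.47 0.75 -3.02 0.1651 0.0435 0.46
0.1623 False 17.1 1.52 -0.01 -3.6 0.1621 0.0435 0.46
0.1593 False 17.5 1.14 0.3 -4.29 0.1591 0.0435 0.34
0.1563 False 17.9 1.65 0.39 -3.62 0.1562 0.0435 0.56
0.1533 False 18.3 1.46 0.71 -2.99 0.1531 0.0435 0.41
0.1503 False 18.7 2.09 0.59 -4.58 0.1501 0.0434 0.38
0.1473 False 19.1 8.19 -0.87 -5.04 0.1482 0.0434 1.6
```

Run:
```python
from h import *
y=.1473
for i in range(8):
    robot.move_linear(S(y,0,.0434 if i<1 else .0433),.01); r=rd(2); print(round(y,4),r['t'],r['Fy'],r['Fx'],r['Fz'],r['y'],r['z'],r['M'][0])
    if r['Fy']>10 : break
    y-=.0004
```

```text
0.1473 19.45 7.78 0.38 -3.99 0.1482 0.0433 1.58
0.1469 19.8 9.33 -0.34 -2.16 0.1481 0.0433 1.83
0.1465 20.15 11.66 -1.28 -1.73 0.1481 0.0433 2.31
```

Run:
```python
from h import *
robot.gripper_to(0.06); print(rd(2))
p=robot.get_state()['ee_pos']
robot.move_linear([p[0],p[1],.16],.12)
robot.move_linear([p[0]-.08,p[1]+.12,.30],.2)
c=cam("wrist"); im=robot.grab_frame("wrist")[:,:,::-1].copy(); np.savez("w4.npz",K=c[0],r=c[1],t=c[2])
print(rd(2)); cv2.imwrite("pics/w4.png",im)
from fit import s,T
P=T([*S(.1481)[:2],s[2]],[[-15,12,58],[15,12,58],[18,-48,19],[-18,-48,19]])
q=np.r_[w2px(c,P),w2px(c,T(s,[[-74,75,38],[74,75,38],[0,62,46]]))]; print((q).round(0).tolist())
t=robot.grab_frame("top")[:,:,::-1][150:230,260:400]; t=cv2.resize(t,(800,457),interpolation=cv2.INTER_CUBIC); cv2.imwrite("pics/t4.png",t)
```

```text
{'t': 20.91, 'Fy': 0.31, 'Fx': -0.13, 'Fz': -0.17, 'y': 0.1465, 'z': 0.0433, 'M': [-0.03, 0.09, -0.0]}
{'t': 23.34, 'Fy': 0.42, 'Fx': 0.08, 'Fz': -0.75, 'y': 0.2539, 'z': 0.2994, 'M': [-0.05, 0.06, -0.0]}
[[374.0, 244.0], [396.0, 244.0], [389.0, 271.0], [366.0, 271.0], [329.0, 292.0], [429.0, 293.0], [380.0, 303.0]]
```

View pics/w4.png

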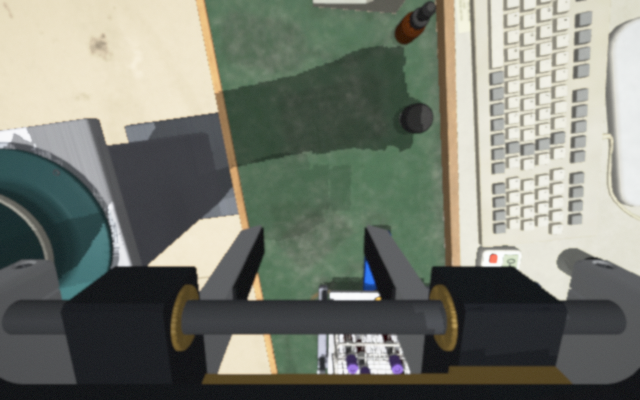

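The wedge is in place under the board and lines up with the screw at (380,298). Half of it is hidden by a finger, so I'll check level and seating with the scene camera, before versus after.

Run:
```python
from h import *
b=robot.grab_frame("scene")[:,:,::-1]; a=cv2.imread("pics/scene0.png")
f=lambda i:cv2.resize(i[180:270,320:420],(400,360),interpolation=cv2.INTER_CUBIC)
cv2.imwrite("pics/cmp.png",np.hstack([f(a),f(b)]))
```

```text
(no output)
```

View pics/cmp.png

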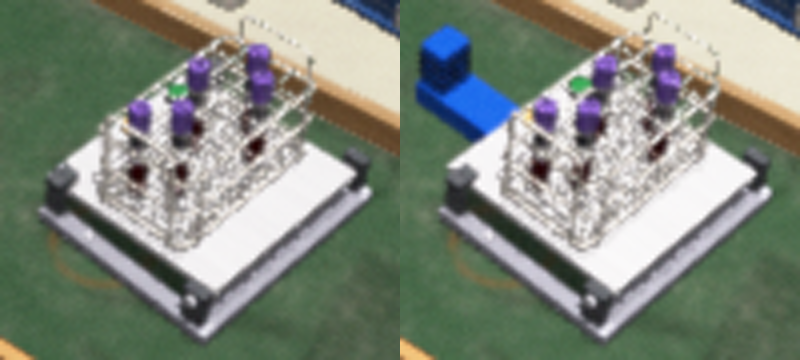

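View pics/t4.png

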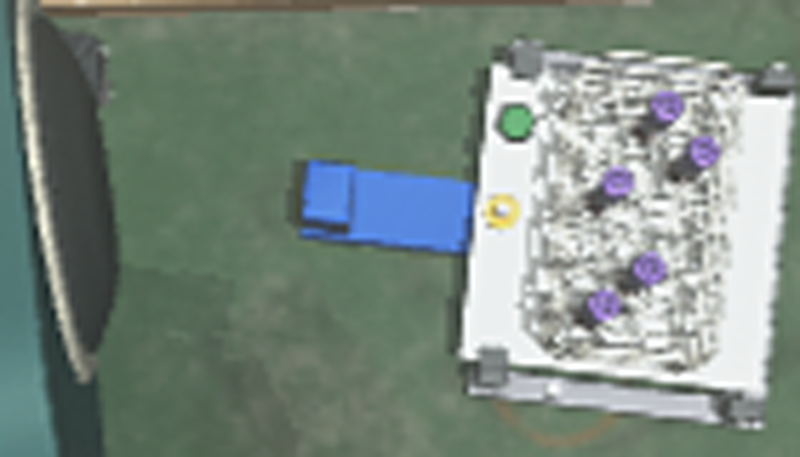

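The before/after crops show the board raised to its tabs and the stand unmoved. In the top view the wedge lies straight: its block is at crop (328,192), it enters the board at (472,215), and it lines up with the screw at (501,211). The final push was 11.7 N, so I'm handing in.

```bash
python3 -c "
from rig import robot
print(robot.get_state()['time'],robot.sign_off())"
```

```text
the job is handed in; nothing more can be done
23.4417 None
```

The wedge is in under the screw foot, the board looks level against its tabs (final push about 11.7 N), the gripper is clear, and the job was handed in at 23.4 s; no verdict came back.

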